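# Pull the snug round cap off a salvaged switch box

### The job

Pick up the fork-footed cap puller by its handle, lower its fork gently onto the switch box's cover plate beside the round cap, slide it home under the flange of the cap's skirt, and pull straight up until the cap pops off its spindle. Then carry the cap on the fork and gently stand the puller, with the cap still on its fork, upright in the middle of the open blue tray and let go. Do not touch the cap with the gripper, do not press or push hard on the switch box or the cap, and leave the other things where they are.

Things in the scene. Friction and masses are not known exactly. Their poses are not given: they have to be found in the camera images.
- switch_box: Fixed grey switch box, 110 x 110 mm; origin at the centre of its underside, z up. On it lies a flat square aluminium cover plate, 116 mm, whose top is set somewhere between 37 and 50 mm above the origin: its height differs each time and is not reported. The plate gives up to 0.8 mm at about 5 N, then is hard. Two similar boxes stand nearby; this one carries the wide round cap.
- cap_seat (a point): Point of the switch box on the axis of its upright spindle (17 mm diameter, 13 mm within the cap), at the height of the seated cap's underside, 63.5 mm above the box's origin. The spindle ends 12 mm above this point; sprung noses in it grip the cap. Round the spindle's foot the cover plate has a fixed collar, 21 mm in diameter, 10.5 mm high above the plate, moving with it.
- cap: Dark steel round cap, 38 mm in diameter, 20 mm tall, 160 g with its skirt; origin at the centre of its underside, z up. Below hangs its skirt: a flange ring 38 mm in diameter and 3 mm thick that slides freely up and down (0 to 13 mm out of the cap) and rests on the plate's collar. So the gap to hook in, between plate and flange, is 10.5 mm high, wherever the plate is set.
- cap_top (a point): Centre of the cap's top, 20 mm above its origin. Lifting the skirt first slides it up to 13 mm into the cap with no effort; then about 10 to 20 N straight up overcomes the spindle's grip and the cap pops free after a few mm more. It then lies loose on the fork, on its skirt, its origin 7 mm above the fork's underside.
- puller: Loose C-shaped steel puller, 190 g, standing on its flat fork, black handle on top. Origin at the underside of the fork, in the middle of its pocket; x points the way the fork opens, z up. A 6 mm thick, 42 mm wide back wall stands 24 to 30 mm behind the origin and carries a top plate (52 to 58 mm high) over the fork, which leaves room for the cap.
- fork_tip (a point): Point midway between the puller's fork tips, 27 mm ahead (+x) of its origin. The fork is a flat plate 4 mm thick, 42 mm wide; lips at the tips of its two tines stand up to 10 mm above its underside. The slot between the tines is 26 mm wide, a little wider at the tips; its closed end lies 10.5 mm behind the origin, so that against the collar the origin is under the cap's centre.
- puller_handle (a point): Centre of the puller's handle, 81 mm above the puller's origin. The handle is a block 28 mm long (puller x), 16 mm thick (puller y), from 58 to 104 mm high; pinch it across the 16 mm.
- tray: Fixed open blue tray, 150 x 150 mm outside, walls 25 mm high and 4 mm thick, floor 4 mm thick, a small tab on one side; origin at the centre of its underside, z up.
- knob_box: Bystander, fixed: same grey box with a narrow tall black knob (28 mm wide, up to 70 mm high); origin at the centre of its underside.
- key_box: Bystander, fixed: same grey box with a square black key (34 mm, up to 60 mm high); origin at the centre of its underside.
- jar: Bystander: jar with a dark lid, 48 mm diameter, 70 mm tall; origin at the centre of its underside.
- screwdriver: Bystander: screwdriver lying on the table, handle to its own -x; origin on its underside.
- brass_ring: Bystander: brass ring, 36 mm outside, 12 mm tall; origin at the centre of its underside.
- carton: Bystander: cardboard box 70 x 50 x 40 mm; origin at the centre of its underside.
- coupling: Bystander: copper pipe coupling standing upright, 30 mm diameter, 30 mm tall; origin at the centre of its underside.
- stock_bin: Bystander: loose blue stock bin 120 x 90 x 55 mm with steel parts in it, deeper than the tray; origin at the centre of its underside.
Things that resemble listed ones, but are neither listed nor needed, are in the scene too. Leave any green or orange look-alike of the puller alone.

How it is judged:
On the way, in this order (a step that is already met when the one before it is completed fails the run):
1. the puller's fork is hooked home under the seated cap (within 8 mm of its axis, upright) (horizontal distance between puller and cap below 0.008 m and z of puller in the frame of cap_seat between -0.03 and -0.0128 m and z of cap in the frame of cap_seat below 0.003 m and horizontal distance between cap and cap_seat below 0.003 m and angle between puller's own z axis and vertical below 0.15 rad), for 0.1 s.
2. the cap is pulled straight up off the spindle on the fork (clear of the spindle, still within 15 mm of its axis, puller within 0.2 rad of upright) (z of cap in the frame of cap_seat above 0.0135 m and horizontal distance between cap and cap_seat below 0.015 m and horizontal distance between puller and cap below 0.015 m and angle between puller's own z axis and vertical below 0.2 rad), for 0.05 s.
At the end, for the whole second after the job is handed in: The puller stands upright (within 0.08 rad) on the tray's floor, its origin within 60 mm of the tray's centre along each side and no more than 8 mm above the tray's underside, released and still; the cap lies on its fork, within 18 mm of the fork's centre and still (x of puller in the frame of tray between -0.06 and 0.06 m and y of puller in the frame of tray between -0.06 and 0.06 m and z of puller in the frame of tray below 0.008 m and angle between puller's own z axis and vertical below 0.08 rad and horizontal distance between cap and puller below 0.018 m and z of cap in the frame of puller between 0.004 and 0.012 m and linear speed of each of puller, cap below 0.02 m/s); the robot touches nothing.
It fails at once if the switch box is pressed or pushed hard with the puller (over 12 N) or the gripper or arm (over 5 N) (contact force between puller and switch_box above 12 N or contact force between any of the fingers, the arm and switch_box above 5 N).
It fails at once if the puller bears on the cap with more than 24 N (contact force between puller and cap above 24 N).
It fails at once if the gripper or arm touches the cap (contact force between any of the fingers, the arm and cap above 0.5 N).
It fails at once if the puller is dropped or driven into the tray (faster than 0.25 m/s within 20 mm above the tray's underside) (horizontal distance between puller and tray below 0.09 m and z of puller in the frame of tray below 0.02 m and linear speed of puller above 0.25 m/s).
It fails at once if a bystander is moved more than 20 mm, or a neighbouring box is pushed with more than 15 N (distance of any of jar, screwdriver, brass_ring, carton, coupling, stock_bin from where it was at the start of the episode above 0.02 m or contact force between anything else and knob_box above 15 N or contact force between anything else and key_box above 15 N).
It also fails if it takes over 72 s, if anything falls off the work surface, if the arm or the gripper's body presses on something with over 40 N, if the wrist force passes 120 N, or if a joint passes its speed limit or range.

### The arm

A 6-joint arm with a two-finger parallel gripper is mounted at the origin on the work surface. World frame = base frame: x ahead of the robot, y to its left, z up, the work surface at z = 0. Lengths are in m, angles in rad, forces in N, time in s.
With the tool pointing down it reaches from about 0.35 to 0.975 m from the base axis. Payload 17.4 kg.
Tool frame: the origin (TCP) lies between the finger pads; the fingertips stand 19 mm ahead of it and the grasp point (between the pads) is the TCP; y points along the fingers, z is the direction in which the jaws open and shut, and the axes are right-handed (so a half turn about y gives the same grasp; the last joint's range is limited). The gripper opens to 85 mm and grips with 20 to 120 N. Pads are 22 mm wide; open, the fingers measure 114 mm over their backs; the gripper's body (76 mm by 85 mm) begins 54 mm behind the grasp point. The pads swing forward as they close: fully open they stand 13 mm farther back than shut.
Start: joints at [-1.262, 0.116, 1.442, -0, 1.584, -0.038], TCP at [0.229, -0.635, 0.25] pointing down, gripper open.
Joint ranges: [-2.83, 2.83], [-0.83, 2.19], [0.07, 2.5], [-1.14, 4.28], [0.01, 3], [-2.97, 2.97]. Speed limits (rad/s): [1.89, 1.89, 2.22, 3.14, 3.14, 3.14].

### API

Orientations are given as a 3x3 rotation matrix whose columns are the frame's x, y, z axes.
In Python, from station import r gives the robot as it stands.
- The arm moves only by the shell command python3 -m pendant 'ROWS' [FORCE]. ROWS is JSON, a list that holds one entry, the list of rows, each a list of 7 numbers: the shift along the world's x, y, z in cm, then the turn, a rotation vector about the world's x, y, z in degrees, then the finger opening in cm, from 0 to 8.54. In form: [[[tx, ty, tz, ax, ay, az, grip], ...]]. A call has 1 to 12 rows; each row is the pose to reach, as a shift and turn from the pose commanded when the call began; what a row does not reach only later rows make up. A row lasts 1/8 s, in which the tool goes at most 62.5 mm and 10.7 degrees, less where a joint would pass 70% of its speed; a pose out of reach is approached as far as the arm can. A call with a gripper value outside its range is refused whole. The fingers move at their own pace and stop on an object; FORCE is the grip in N (left out, the last holds). Time passes only in rows, so rows that repeat a pose let the fingers close. It gives the time, the measured TCP pose, the force and the opening at its end, in the units of the state.
- r.sense(): the state, without advancing time (a new reading comes with each control period).
- r.grab_frame(name): name is "side" or "top" or "wrist"; returns a dict with "color" (420x560x3 uint8, red, green, blue), "range_z" (420x560 float32, m along the optical axis (not along the pixel's ray), 0 where there is no reading), "K" (3x3 intrinsics, pixels), "rvec" (rotation vector, rad) and "tvec" (3), from world to camera coordinates, as OpenCV has them. Camera axes: x right, y down, z forward; pixel columns grow to the right and rows downward; lengths in m; the calibration is good to about 2 mm. A picture is of the moment at which its call begins.
- r.close_job(): hands the job in, once; it reports no verdict.
Trained networks look in a picture, given as the dict that the camera call returned (one of the last four; its "shot" number tells which), for a name from the list of things; names that differ only in an ending like _2 or _b are one class to them, and where a whole thing is asked for, a point or a joint stands for the part that bears it (a point fixed in the world has none). Each returns a list of dicts, best first, with "conf" (0 to 1); they miss things now and then, are a little off and sometimes report something else, mostly with a low value. They report only what shows in the picture. A call takes as long as a camera call. They do not tell look-alikes from the thing itself.
- r.regions_of(picture, thing): "region" (420x560 bool, what is visible of it) and "point" ([column, row] in pixels, amid what is visible of it).
The state is a dict: "time": time; "joint_positions": joint angles; "dq": joint speeds; "effort": joint torques, N m; "position": TCP position; "orientation": TCP orientation; "force": force on the tool from outside, world axes, zero at the start; "moment": the same for the moment, N m; "gripper_width": opening from 0.0 (shut) to 1.0 (fully open).
Only numpy, scipy, OpenCV 4.12 (cv2) and the standard library are available. Lean on these libraries where they do the work, as an engineer would, in place of code of your own. Each camera call takes 0.05 s, during which the arm holds its last target. There are 200 camera calls.

## Working session

There is one attempt and no reset: what is moved stays moved. The work goes in short steps, Python scripts to look and compute and a shell command to move; the robot and the scene stay as the last step left them, time stands still between calls to the robot, and variables do not carry over. Pictures are saved under pics/ and viewed, about 8 in all and at most 12, crops included, and the job is handed in when it is done.

```bash
mkdir -p pics; cat > h.py <<'E'
import numpy as np, cv2
from station import r
def world(f,mask=None):
    z=f["range_z"]; v,u=np.nonzero((z>0) if mask is None else (mask&(z>0)))
    d=z[v,u]; K=f["K"]
    P=np.c_[(u-K[0,2])/K[0,0]*d,(v-K[1,2])/K[1,1]*d,d]
    R=cv2.Rodrigues(np.array(f["rvec"],float))[0]
    return (P-np.ravel(f["tvec"]))@R, u, v
def save(n,im,s=1): cv2.imwrite("pics/"+n,cv2.resize(im[...,::-1],None,fx=s,fy=s,interpolation=cv2.INTER_CUBIC))
E
python3 - <<'E'
from h import *
s=r.sense(); print(s["position"],s["orientation"],s["force"],s["gripper_width"])
a=r.grab_frame("top"); b=r.grab_frame("side")
save("a.png",a["color"],1.42)
save("b.png",b["color"],1.42)
for n,f in (("top",a),("side",b)):
  for t in ["switch_box","cap","puller","puller_handle","tray","knob_box","key_box","jar","stock_bin","carton","coupling","brass_ring","screwdriver"]:
    for d in r.regions_of(f,t)[:3]:
      P,u,v=world(f,d["region"])
      if len(P): print(n,t,round(d["conf"],2),np.round(d["point"]),np.round(np.median(P,0),3),np.round(np.percentile(P,2,axis=0),3),np.round(np.percentile(P,98,axis=0),3))
E
```

```text
[ 0.22935555 -0.63465304  0.24951432] [[-9.40458421e-01 -3.81598371e-04  3.39908536e-01]
 [-3.39908748e-01  1.16709290e-03 -9.40457697e-01]
 [-3.78277134e-05 -9.99999246e-01 -1.22731097e-03]] [0.15882253 0.66456638 0.55314654] 1.0017787002461047
top switch_box 0.8 [320. 199.] [ 0.586 -0.178  0.041] [ 0.533 -0.24   0.026] [ 0.652 -0.122  0.043]
top cap 0.95 [324. 192.] [ 0.59  -0.18   0.084] [ 0.575 -0.196  0.054] [ 0.61  -0.164  0.087]
top puller 0.97 [305. 346.] [ 0.315 -0.15   0.057] [ 0.285 -0.188 -0.001] [ 0.341 -0.126  0.105]
top puller 0.76 [357. 284.] [ 0.424 -0.242  0.058] [ 0.392 -0.258  0.002] [ 0.451 -0.219  0.105]
top puller 0.74 [306. 277.] [ 0.438 -0.151  0.058] [ 0.413 -0.18   0.001] [ 0.473 -0.124  0.105]
top puller_handle 0.95 [304. 275.] [ 0.438 -0.15   0.058] [ 0.414 -0.18  -0.   ] [ 0.473 -0.122  0.105]
top puller_handle 0.78 [304. 348.] [ 0.315 -0.15   0.057] [ 0.283 -0.187 -0.   ] [ 0.344 -0.126  0.105]
top puller_handle 0.71 [356. 286.] [ 0.422 -0.242  0.057] [ 0.389 -0.265 -0.002] [ 0.45  -0.218  0.105]
top tray 0.94 [113. 279.] [0.42  0.203 0.004] [0.336 0.12
[... 2629 characters left out ...]
 -0.121  0.103]
side key_box 0.3 [336. 202.] [ 0.435 -0.148  0.043] [ 0.409 -0.226 -0.002] [ 0.468 -0.12   0.103]
side jar 0.64 [185. 287.] [0.725 0.1   0.052] [0.707 0.069 0.002] [0.749 0.111 0.071]
side stock_bin 0.66 [255. 139.] [ 0.644 -0.368  0.027] [ 0.577 -0.432  0.002] [ 0.706 -0.309  0.054]
side carton 0.94 [194. 221.] [ 0.741 -0.077  0.037] [ 0.707 -0.114  0.001] [ 0.781 -0.057  0.041]
side coupling 0.58 [368. 243.] [ 0.38  -0.06   0.023] [ 0.361 -0.1   -0.002] [ 0.393 -0.05   0.031]
side brass_ring 0.69 [313. 257.] [ 0.491 -0.022  0.009] [ 0.473 -0.039 -0.003] [ 0.508 -0.003  0.013]
side screwdriver 0.68 [360. 259.] [ 0.388 -0.023  0.021] [ 0.341 -0.048  0.006] [0.471 0.006 0.026]
```

View pics/a.png

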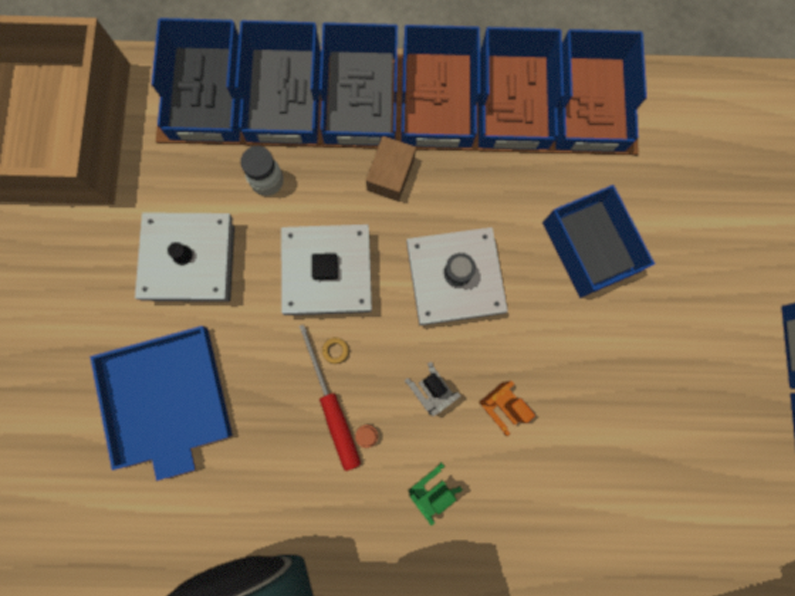

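View pics/b.png

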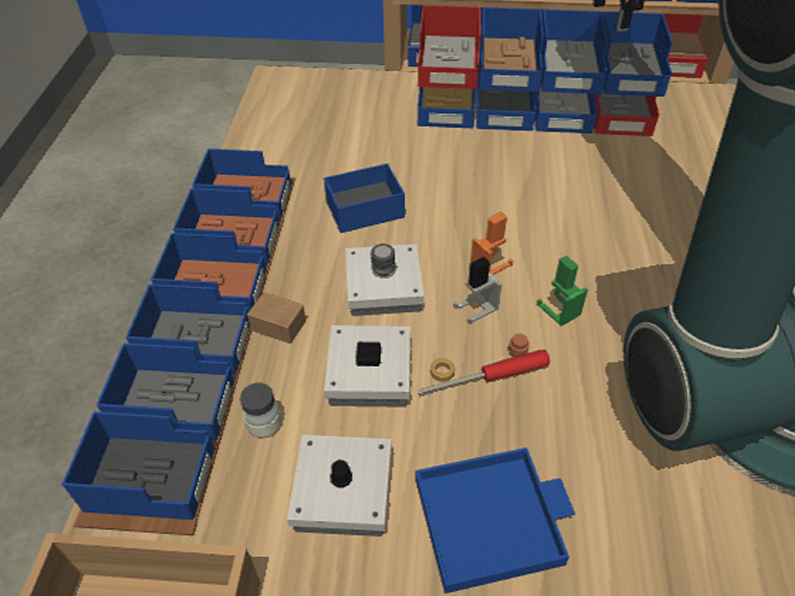

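The candidates for the puller in a.png are green (435,492), orange (508,405) and grey steel with a black handle (435,388). The steel one with the black handle fits the description. The wide round cap is at (460,268), on the box whose plate is at z≈0.042. Next I'll crop the puller and measure it.

```bash
python3 - <<'E'
from h import *
a=r.grab_frame("top"); save("c.png",a["color"][230:320,260:380],6)
P,u,v=world(a)
def near(c,rad,z0,z1): 
    m=(np.hypot(*(P[:,:2]-c).T)<rad)&(P[:,2]>z0)&(P[:,2]<z1); return P[m]
H=near([.438,-.15],.04,.095,.115); print("handle",H.mean(0),len(H),cv2.minAreaRect((H[:,:2]*1000).astype(np.float32)))
for lo,hi in((.003,.016),(.05,.064)):
  F=near([.438,-.15],.048,lo,hi); print(lo,len(F),F.mean(0),cv2.minAreaRect((F[:,:2]*1000).astype(np.float32)))
C=near([.59,-.18],.04,.075,.1); print("cap",C.mean(0),len(C),cv2.minEnclosingCircle((C[:,:2]*1000).astype(np.float32)))
B=near([.59,-.18],.1,.033,.056); print("plate z",np.percentile(B[:,2],[5,50,95]),cv2.minAreaRect((B[:,:2]*1000).astype(np.float32)))
for c in([.605,.175],[.593,-.009]):
  B=near(c,.1,.033,.056); print("other",np.median(B[:,2]))
T=near([.42,.203],.14,.018,.03); print("tray rim",cv2.minAreaRect((T[:,:2]*1000).astype(np.float32)))
print("table",np.median(near([.5,-.1],.03,-.02,.02),0))
q=cv2.minAreaRect
E
```

```text
handle [ 0.44552388 -0.14916194  0.10323456] 164 ((445.6830749511719, -149.2954864501953), (27.695388793945312, 15.87417984008789), 37.710941314697266)
0.003 155 [ 0.44465866 -0.14607315  0.00531002] ((439.15728759765625, -155.35435485839844), (81.76280975341797, 70.27030181884766), 11.830245971679688)
0.05 202 [ 0.42973291 -0.15847179  0.05768852] ((439.2258605957031, -154.12518310546875), (43.94791030883789, 41.436607360839844), 37.476539611816406)
cap [ 0.59187686 -0.18068702  0.08374946] 356 ((592.3679809570312, -181.212646484375), 18.906904220581055)
plate z [0.03854656 0.04067392 0.04270608] ((593.3003540039062, -181.42184448242188), (116.86338806152344, 116.56068420410156), 9.510614395141602)
other 0.043480955532735316
other 0.043502474171093784
tray rim ((435.2794189453125, 205.33541870117188), (225.76043701171875, 154.23187255859375), 15.556565284729004)
table [ 4.99990187e-01 -1.00128404e-01  2.28082374e-05]
```

View pics/c.png

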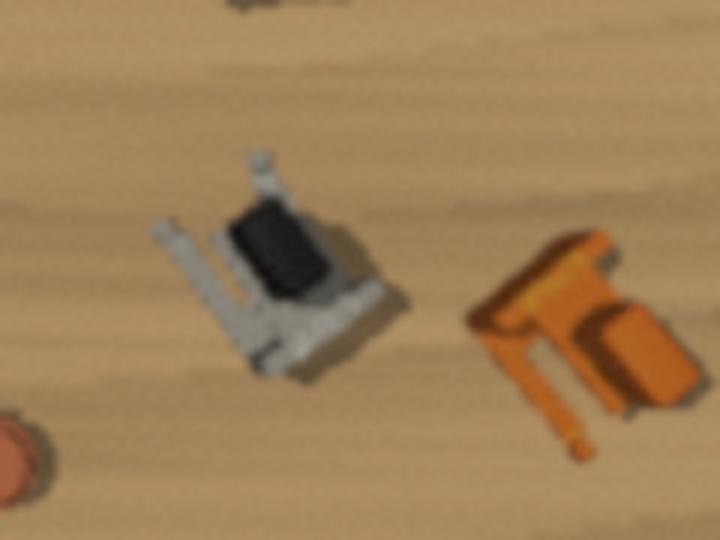

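The crop confirms it: the steel puller has a black handle at (280,248), with fork tips at (260,160) and (163,228), opening towards +x+y (yaw ≈37.6°). The orange one is at (600,340). I'll move above the handle.

```bash
python3 -m pendant '[[[5,11,0,0,0,5,5],[10,22,0,0,0,10,5],[15,34,0,0,0,15,5],[21.6,48.6,0,0,0,17.7,5],[21.6,48.6,0,0,0,17.7,5],[21.6,48.6,0,0,0,17.7,5],[21.6,48.6,0,0,0,17.7,5],[21.6,48.6,0,0,0,17.7,5],[21.6,48.6,-3,0,0,17.7,5],[21.6,48.6,-6,0,0,17.7,5],[21.6,48.6,-6,0,0,17.7,5],[21.6,48.6,-6,0,0,17.7,5]]]' 40
python3 - <<'E'
from h import *
s=r.sense(); print(s["position"],s["orientation"],s["gripper_width"])
a=r.grab_frame("wrist"); save("d.png",a["color"],1.3)
P,u,v=world(a)
m=(np.hypot(*(P[:,:2]-[.4457,-.1492]).T)<.03)&(P[:,2]>.098)&(P[:,2]<.112); H=P[m]
print(H.mean(0),cv2.minAreaRect((H[:,:2]*1000).astype(np.float32)))
E
```

```text
time: 2.95
position: [0.4456, -0.1493, 0.1917]
orientation: [[-0.793, 0.001, 0.609], [-0.609, -0.0, -0.793], [-0.001, -1.0, 0.001]]
force: [0.6, -0.2, 0.5]
gripper_width: 0.584
[ 0.4456248  -0.1492511   0.19167654] [[-7.92953682e-01  1.10666788e-03  6.09280916e-01]
 [-6.09281638e-01 -4.76292587e-04 -7.92953756e-01]
 [-5.87340468e-04 -9.99999274e-01  1.05195038e-03]] 0.5840875390966853
[ 0.44595193 -0.14792091  0.10338861] ((445.34954833984375, -148.48521423339844), (27.226966857910156, 15.259361267089844), 37.04301071166992)
```

View pics/d.png

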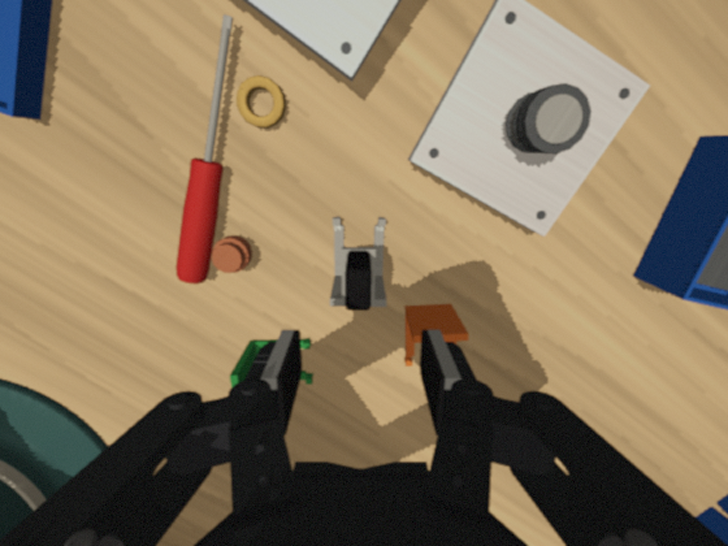

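The wrist view shows the fingers in line with the steel handle at (358,280), well clear of the orange and green ones. Both cameras agree within 1 mm, so I'll descend, grip and lift.

```bash
python3 -m pendant '[[[0,0.05,-3,0,0,0,3.8],[0,0.05,-6,0,0,0,3.8],[0,0.05,-9,0,0,0,3.8],[0,0.05,-10.9,0,0,0,3.8],[0,0.05,-10.9,0,0,0,3.8],[0,0.05,-10.9,0,0,0,1],[0,0.05,-10.9,0,0,0,0.5],[0,0.05,-10.9,0,0,0,0.5],[0,0.05,-10.9,0,0,0,0.5],[0,0.05,-10.9,0,0,0,0.5]]]' 60
python3 -m pendant '[[[0,0,0.5,0,0,0,0.5],[0,0,2,0,0,0,0.5],[0,0,5,0,0,0,0.5],[0,0,9,0,0,0,0.5],[0,0,9,0,0,0,0.5],[0,0,9,0,0,0,0.5]]]'
python3 - <<'E'
from h import *
s=r.sense(); print(s["position"],s["orientation"],s["force"],s["gripper_width"])
E
```

```text
time: 4.25
position: [0.4461, -0.1485, 0.0827]
orientation: [[-0.793, 0.002, 0.61], [-0.61, -0.001, -0.793], [-0.001, -1.0, 0.002]]
force: [-0.2, 0.3, 7.6]
gripper_width: 0.178
time: 5.0
position: [0.4452, -0.1482, 0.1711]
orientation: [[-0.793, -0.0, 0.61], [-0.61, 0.0, -0.793], [0.0, -1.0, -0.0]]
force: [0.2, 0.2, -2.0]
gripper_width: 0.181
[ 0.44522109 -0.14822434  0.17111826] [[-7.92604408e-01 -1.33378925e-04  6.09736201e-01]
 [-6.09736214e-01  9.34754020e-05 -7.92604404e-01]
 [ 4.87213870e-05 -9.99999987e-01 -1.55414976e-04]] [ 0.22184167  0.24111193 -2.03636359] 0.1806818024570505
```

```bash
python3 -m pendant '[[[0,-4,1,0,0,0,0.5],[5,-6.5,1,0,0,0,0.5],[10.6,-6.5,1,0,0,0,0.5],[10.6,-6.5,1,0,0,0,0.5],[10.6,-6.5,1,0,0,0,0.5],[10.6,-6.5,1,0,0,0,0.5]]]'
cat > m.py <<'E'
from h import *
s=r.sense(); p=s["position"]; print(p,s["force"],s["moment"])
ax=np.array([.7926,.6097]); ay=np.array([-.6097,.7926])
def cloud(n,tag=None,sc=1.3,crop=None):
    f=r.grab_frame(n)
    if tag: 
        im=f["color"]; save(tag,im if crop is None else im[crop],sc)
    return f,world(f)[0]
def rel(Q,c): d=Q[:,:2]-c; return d@ax,d@ay
E
python3 - <<'E'
from m import *
f,P=cloud("wrist","e.png")
c=np.array([.5924,-.1812])
for n in("wrist","top"):
  if n=="top": f,P=cloud("top")
  C=P[(np.hypot(*(P[:,:2]-c).T)<.03)&(P[:,2]>.078)&(P[:,2]<.09)]; print(n,"cap",len(C),cv2.minEnclosingCircle((C[:,:2]*1000).astype(np.float32)) if len(C) else 0, C[:,2].mean())
  B=P[(np.hypot(*(P[:,:2]-c).T)<.055)&(P[:,2]>.033)&(P[:,2]<.052)]; print("plate",np.percentile(B[:,2],[10,50,90]))
  x,y=rel(P,p[:2]); b=p[2]-.0827
  for lo,hi in((-.004,.013),(.045,.066),(.09,.11)):
    k=(abs(x)<.045)&(abs(y)<.03)&(P[:,2]>b+lo)&(P[:,2]<b+hi)
    if k.sum()>5: print(lo,k.sum(),"x",np.percentile(x[k],[1,99]),"y",np.percentile(y[k],[1,99]),"z",np.percentile(P[k,2]-b,[5,50,95]))
E
```

```text
time: 5.75
position: [0.5506, -0.2132, 0.1813]
orientation: [[-0.793, -0.0, 0.61], [-0.61, -0.0, -0.793], [0.0, -1.0, -0.0]]
force: [-0.5, -0.6, -1.5]
gripper_width: 0.18
[ 0.55058567 -0.21320192  0.18126064] [-0.46974082 -0.59634331 -1.48995051] [ 0.02100883  0.00414069 -0.03061804]
wrist cap 1927 ((591.9212036132812, -180.66664123535156), 18.932777404785156) 0.08376090514602284
plate [0.0395397  0.04042609 0.04131761]
-0.004 1118 x [-0.01855555  0.02591867] y [-0.02136489  0.020929  ] z [0.00286236 0.00414515 0.01022818]
0.045 508 x [0.00789204 0.01324657] y [-0.01208563  0.01154266] z [0.05262362 0.05777136 0.06495583]
0.09 4336 x [-0.01325641  0.014852  ] y [-0.02660262  0.02596577] z [0.0920875  0.10344775 0.1089898 ]
top cap 0 0 nan
plate [0.03908309 0.0407529  0.04220941]
-0.004 118 x [-0.02456982 -0.00788659] y [-0.0022965   0.01983181] z [0.00249635 0.00427482 0.00636514]
0.045 231 x [-0.03076772 -0.00991486] y [-0.0208443   0.01975981] z [0.05550782 0.0582767  0.06033654]<stdin>:6: RuntimeWarning: Mean of empty slice.
  ret = ret.dtype.type(ret / rcount)
```

View pics/e.png

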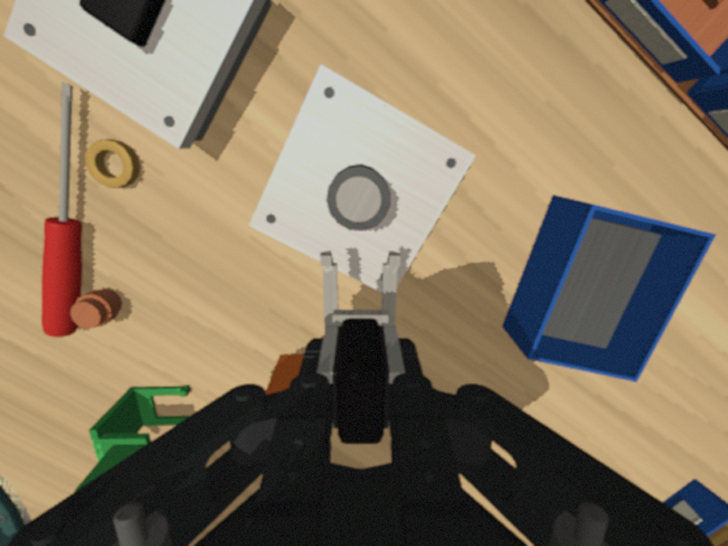

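The fork is centred at (360,260) and points straight at the cap at (360,197). The lateral error is about 0.6 mm, there are 52.5 mm to go, and the plate is at z≈0.0404. I'll lower to just above it.

```bash
python3 -m pendant '[[[-0.04,0.05,-2,0,0,0,0.5],[-0.04,0.05,-4,0,0,0,0.5],[-0.04,0.05,-5,0,0,0,0.5],[-0.04,0.05,-5.4,0,0,0,0.5],[-0.04,0.05,-5.4,0,0,0,0.5],[-0.04,0.05,-5.4,0,0,0,0.5]]]'
python3 -m pendant '[[[0,0,-0.1,0,0,0,0.5],[0,0,-0.2,0,0,0,0.5],[0,0,-0.25,0,0,0,0.5],[0,0,-0.25,0,0,0,0.5]]]'
```

```text
time: 6.6
position: [0.5513, -0.2129, 0.1279]
orientation: [[-0.793, 0.001, 0.61], [-0.61, -0.0, -0.793], [-0.0, -1.0, 0.001]]
force: [-0.3, 0.5, -1.9]
gripper_width: 0.181
time: 7.1
position: [0.551, -0.2128, 0.1248]
orientation: [[-0.793, -0.0, 0.61], [-0.61, 0.0, -0.793], [0.0, -1.0, -0.0]]
force: [-0.2, -0.0, -2.5]
gripper_width: 0.18
```

```bash
python3 -m pendant '[[[0,0,-0.03,0,0,0,0.5],[0,0,-0.06,0,0,0,0.5],[0,0,-0.1,0,0,0,0.5],[0,0,-0.1,0,0,0,0.5]]]'
python3 -m pendant '[[[0,0,-0.03,0,0,0,0.5],[0,0,-0.05,0,0,0,0.5],[0,0,-0.05,0,0,0,0.5]]]'
```

```text
time: 7.6
position: [0.551, -0.2128, 0.1238]
orientation: [[-0.793, -0.0, 0.61], [-0.61, 0.0, -0.793], [0.0, -1.0, -0.0]]
force: [-0.4, 0.1, -1.9]
gripper_width: 0.176
time: 7.98
position: [0.551, -0.2128, 0.1233]
orientation: [[-0.793, 0.0, 0.61], [-0.61, 0.0, -0.793], [-0.0, -1.0, -0.0]]
force: [-0.3, -0.1, -1.7]
gripper_width: 0.178
```

```bash
python3 -c "
from h import *
for i in range(4):
  r.grab_frame('top'); s=r.sense(); print(s['position'][2],s['force'],s['moment'])"
```

```text
0.12331193296576186 [ 0.42898056  0.33963806 -1.32847687] [-0.02965    -0.10940553 -0.04666687]
0.12331637126795196 [ 0.64403145 -0.03548071 -1.90922717] [ 0.02377676 -0.07440389 -0.03790005]
0.1233383037719616 [-0.057618   -0.34766987 -1.42422636] [ 0.05876985  0.02560468 -0.0207221 ]
0.12333859385321601 [-0.43843604  0.03688406 -2.0156823 ] [ 0.03560176 -0.06397102 -0.01804321]
```

Not in contact yet (about −1.7 N is the puller's weight). I'll continue in small steps.

```bash
for i in 1 2; do python3 -m pendant '[[[0,0,-0.03,0,0,0,0.5],[0,0,-0.03,0,0,0,0.5]]]' | grep -E 'pos|force'; done
```

```text
position: [0.551, -0.2128, 0.123]
force: [0.3, 0.5, -0.6]
position: [0.551, -0.2128, 0.1228]
force: [-0.5, 0.1, -1.5]
```

```bash
python3 -m pendant '[[[0,0,-0.03,0,0,0,0.5],[0,0,-0.03,0,0,0,0.5]]]' | grep -E 'pos|force'
python3 -c "
from h import *
F=[];M=[]
for i in range(6):
  r.grab_frame('top'); s=r.sense(); F.append(s['force']);M.append(s['moment'])
print(s['position'],np.mean(F,0),np.mean(M,0))"
```

```text
position: [0.5511, -0.2128, 0.1225]
force: [0.2, -0.3, 1.1]
[ 0.55105138 -0.21280861  0.12247178] [-0.96013346  0.25517212  1.17785687] [ 0.05895018  0.07299592 -0.00071102]
```

Contact at about 3 N net with small moments. I'll slide in slowly and check the force.

```bash
python3 -m pendant '[[[0.24,0.19,0,0,0,0,0.5],[0.45,0.4,0,0,0,0,0.5],[0.6,0.53,0,0,0,0,0.5],[0.76,0.65,0,0,0,0,0.5],[0.92,0.77,0,0,0,0,0.5],[0.92,0.77,0,0,0,0,0.5]]]'
python3 -c "
from h import *
F=[];M=[]
for i in range(4):
  r.grab_frame('top'); s=r.sense(); F.append(s['force']);M.append(s['moment'])
print(s['position'],np.mean(F,0),np.mean(M,0))"
```

```text
time: 9.98
position: [0.5604, -0.205, 0.1224]
orientation: [[-0.793, 0.0, 0.61], [-0.61, 0.0, -0.793], [-0.0, -1.0, -0.0]]
force: [-0.9, -1.0, 2.2]
gripper_width: 0.18
[ 0.56030959 -0.20506464  0.12243676] [-0.21180326 -0.15539395  1.5119261 ] [ 0.00255483  0.01388568 -0.02577865]
```

```bash
python3 -m pendant '[[[0.24,0.18,0,0,0,0,0.5],[0.48,0.37,0,0,0,0,0.5],[0.71,0.55,0,0,0,0,0.5],[0.95,0.73,0,0,0,0,0.5],[0.95,0.73,0,0,0,0,0.5]]]' | grep -E 'pos|force'
python3 -m pendant '[[[0.24,0.18,0,0,0,0,0.5],[0.48,0.37,0,0,0,0,0.5],[0.71,0.55,0,0,0,0,0.5],[0.95,0.73,0,0,0,0,0.5],[0.95,0.73,0,0,0,0,0.5]]]' | grep -E 'pos|force'
python3 -c "
from m import *
f,P=cloud('wrist','g.png',1.3); save('f.png',r.grab_frame('side')['color'][130:250,200:360],5)"
```

```text
position: [0.57, -0.1976, 0.1224]
force: [0.5, -0.2, 2.1]
position: [0.5794, -0.1903, 0.1224]
force: [0.2, -0.7, 2.2]
[ 0.57944207 -0.19031011  0.12240529] [ 0.16560395 -0.73141985  2.22358039] [-0.02369225 -0.06437266 -0.00863308]
```

View pics/f.png

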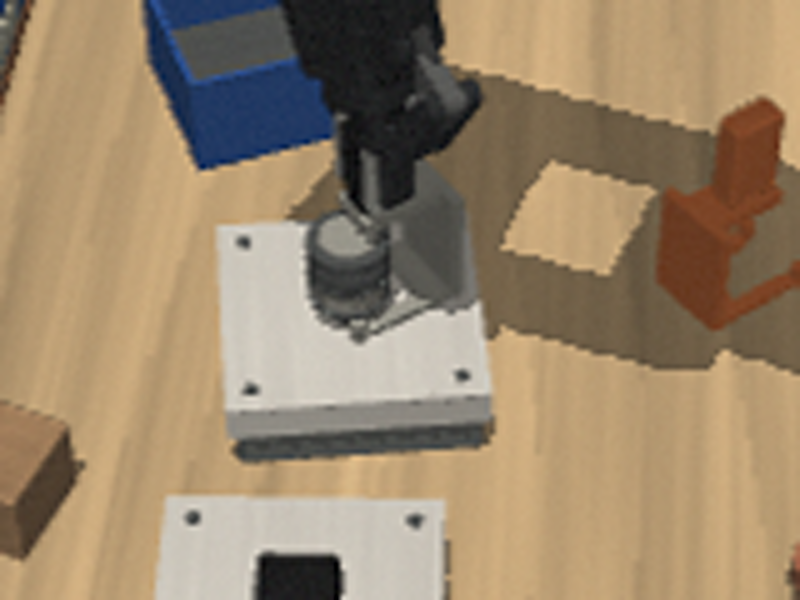

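The side view shows the fork flat on the plate with the near tine's lip at (358,330), sliding in under the flange and the cap still seated at (350,250). About 16 mm remain.

```bash
python3 -m pendant '[[[0.24,0.18,0,0,0,0,0.5],[0.48,0.37,0,0,0,0,0.5],[0.71,0.55,0,0,0,0,0.5],[0.95,0.73,0,0,0,0,0.5],[1.11,0.85,0,0,0,0,0.5],[1.11,0.85,0,0,0,0,0.5]]]' | grep -E 'pos|force'
python3 -m pendant '[[[0.08,0.06,0,0,0,0,0.5],[0.16,0.12,0,0,0,0,0.5],[0.16,0.12,0,0,0,0,0.5]]]' | grep -E 'pos|force'
python3 -c "
from h import *
F=[];M=[]
for i in range(4):
  r.grab_frame('top'); s=r.sense(); F.append(s['force']);M.append(s['moment'])
print(s['position'],np.mean(F,0),np.mean(M,0))"
```

```text
position: [0.5905, -0.1819, 0.1224]
force: [-0.9, 0.2, 2.4]
position: [0.5919, -0.1808, 0.1224]
force: [-1.1, -1.7, 3.3]
[ 0.59190855 -0.18080487  0.1223867 ] [-1.5744211  -0.90198514  2.30279788] [-0.25824123  0.27415022 -0.01878128]
```

The fork is home against the collar (about 1.8 N sideways). I'll back off 0.5 mm and lift, taking up the skirt's travel.

```bash
python3 -m pendant '[[[-0.04,-0.03,0,0,0,0,0.5],[-0.04,-0.03,0.2,0,0,0,0.5],[-0.04,-0.03,0.5,0,0,0,0.5],[-0.04,-0.03,0.8,0,0,0,0.5],[-0.04,-0.03,1.1,0,0,0,0.5],[-0.04,-0.03,1.4,0,0,0,0.5],[-0.04,-0.03,1.5,0,0,0,0.5],[-0.04,-0.03,1.5,0,0,0,0.5]]]' 90 | grep -E 'pos|force'
for i in 1 2; do python3 -m pendant '[[[0,0,0.04,0,0,0,0.5],[0,0,0.08,0,0,0,0.5],[0,0,0.08,0,0,0,0.5]]]' | grep -E 'pos|force'; done
```

```text
position: [0.5916, -0.1811, 0.1375]
force: [-0.4, 0.1, -2.6]
position: [0.5915, -0.1811, 0.1382]
force: [-0.3, 0.0, -1.5]
position: [0.5915, -0.1811, 0.1391]
force: [0.4, 0.6, -3.0]
```

```bash
for i in 1 2 3 4 5; do python3 -m pendant '[[[0,0,0.03,0,0,0,0.5],[0,0,0.06,0,0,0,0.5]]]' | grep -E 'pos|force'; done
```

```text
position: [0.5914, -0.1811, 0.1395]
force: [0.1, 0.9, -3.9]
position: [0.5915, -0.1811, 0.1401]
force: [0.5, -0.7, -5.5]
position: [0.5914, -0.1811, 0.1405]
force: [0.8, -0.2, -8.2]
position: [0.5913, -0.1811, 0.1409]
force: [1.2, -0.5, -11.4]
position: [0.5913, -0.1811, 0.1413]
force: [1.1, -1.2, -18.9]
```

```bash
for i in 1 2 3; do python3 -m pendant '[[[0,0,0.02,0,0,0,0.5]]]' | grep -E 'pos|force'; done
```

```text
position: [0.5913, -0.181, 0.1415]
force: [1.8, -0.7, -18.9]
position: [0.5913, -0.181, 0.142]
force: [0.3, 1.0, -16.5]
position: [0.5914, -0.1811, 0.1426]
force: [-1.4, -0.0, -13.4]
```

The peak has passed (about 17 N on the cap). I'll keep going up slowly.

```bash
python3 -m pendant '[[[0,0,0.05,0,0,0,0.5],[0,0,0.1,0,0,0,0.5],[0,0,0.15,0,0,0,0.5],[0,0,0.25,0,0,0,0.5],[0,0,0.25,0,0,0,0.5]]]' | grep -E 'pos|force'
python3 -m pendant '[[[0,0,0.2,0,0,0,0.5],[0,0,0.4,0,0,0,0.5],[0,0,0.7,0,0,0,0.5],[0,0,1,0,0,0,0.5],[0,0,1.3,0,0,0,0.5],[0,0,1.6,0,0,0,0.5],[0,0,1.6,0,0,0,0.5],[0,0,1.6,0,0,0,0.5]]]' | grep -E 'pos|force'
python3 - <<'E'
from m import *
f,P=cloud("wrist"); b=p[2]-.0827; save("i.png",f["color"][100:370,150:400],2.4)
print("top cloud z over cap rel fork")
x,y=rel(P,p[:2])
k=(np.hypot(x,y)<.03)&(P[:,2]>b+.012)&(P[:,2]<b+.05); print(k.sum(),np.percentile(P[k],[5,50,95],axis=0))
f=r.grab_frame("side"); save("h.png",f["color"][100:250,200:400],4)
for d in r.regions_of(f,"cap"):
  Q=world(f,d["region"])[0]; print(d["conf"],d["point"],np.median(Q,0),np.percentile(Q[:,2],[5,95])-b)
E
```

```text
position: [0.5918, -0.1812, 0.1459]
force: [-0.9, -0.0, -4.0]
position: [0.5915, -0.1811, 0.161]
force: [0.5, 0.3, -3.7]
[ 0.59149175 -0.18109416  0.16102082] [ 0.51983373  0.2764639  -3.65579498] [ 0.03591842 -0.06847107 -0.02008112]
top cloud z over cap rel fork
1507 [[ 0.58269022 -0.19132927  0.09424212]
 [ 0.60023239 -0.17322054  0.10526833]
 [ 0.6098332  -0.16275348  0.10664581]]
0.7 [270.1, 173.9] [ 0.58861627 -0.17047916  0.10296566] [0.00699057 0.02781787]
```

View pics/h.png

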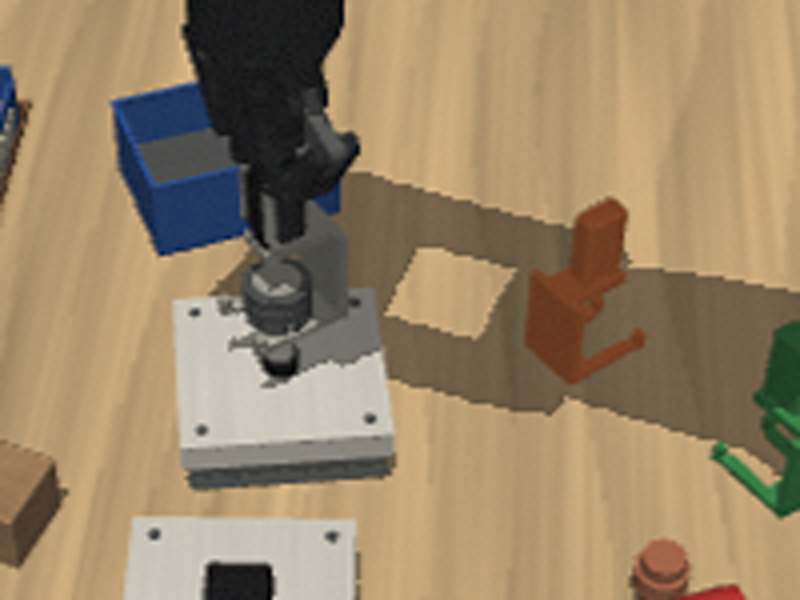

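The cap is off the spindle (bare stub at (280,360)) and sits on the fork at (278,290), about 22 mm above its seat. I'll raise it gently and measure the tray.

```bash
python3 -m pendant '[[[0,0,0.5,0,0,0,0.5],[0,0,1.5,0,0,0,0.5],[0,0,3,0,0,0,0.5],[0,0,4.5,0,0,0,0.5],[0,0,5.5,0,0,0,0.5],[0,0,6,0,0,0,0.5],[0,0,6,0,0,0,0.5]]]' | grep -E 'pos|force'
python3 - <<'E'
from m import *
for n in("top","side"):
  f=r.grab_frame(n)
  d=r.regions_of(f,"tray")[0]; Q=world(f,d["region"])[0]
  for lo,hi in((.018,.03),(-.002,.009)):
    q=(Q[(Q[:,2]>lo)&(Q[:,2]<hi)][:,:2]*1000).astype(np.float32); print(n,lo,len(q),cv2.minAreaRect(q))
E
```

```text
position: [0.5915, -0.1811, 0.2213]
force: [-0.4, -0.1, -3.5]
[ 0.59154937 -0.18114528  0.22127959] [-0.36643934 -0.13436248 -3.54339403] [ 0.03438205 -0.00272979  0.03109106]
top 0.018 1415 ((412.8207702636719, 199.09251403808594), (178.36257934570312, 151.46839904785156), 16.898517608642578)
top -0.002 5777 ((413.7793273925781, 205.06295776367188), (185.6900634765625, 164.4140167236328), 17.250804901123047)
side 0.018 1451 ((410.28704833984375, 199.916015625), (179.0620574951172, 152.54920959472656), 17.270769119262695)
side -0.002 6045 ((421.50244140625, 197.42947387695312), (158.9221954345703, 163.8035888671875), 17.24041748046875)
```

The tray centre is about (0.426, 0.203): the rim rectangle minus its 28 mm tab, and both cameras agree within 3 mm. I'll carry the puller across smoothly.

```bash
python3 -m pendant '[[[-0.2,0.5,0,0,0,0,0.5],[-0.65,1.5,0,0,0,0,0.5],[-1.3,3,0,0,0,0,0.5],[-2.15,5,0,0,0,0,0.5],[-3.2,7.5,0,0,0,0,0.5],[-4.3,10,0,0,0,0,0.5],[-5.4,12.5,0,0,0,0,0.5],[-6.45,15,0,0,0,0,0.5],[-7.3,17,0,0,0,0,0.5],[-8,18.6,0,0,0,0,0.5],[-8.4,19.6,0,0,0,0,0.5],[-8.6,20,0,0,0,0,0.5]]]' | grep -E 'pos|force'
python3 -m pendant '[[[-0.2,0.5,0,0,0,0,0.5],[-0.65,1.5,0,0,0,0,0.5],[-1.3,3,0,0,0,0,0.5],[-2.15,5,0,0,0,0,0.5],[-3.2,7.5,0,0,0,0,0.5],[-4.3,10,0,0,0,0,0.5],[-5.4,12.5,0,0,0,0,0.5],[-6.45,15,0,0,0,0,0.5],[-7.2,16.7,0,0,0,0,0.5],[-7.7,17.8,0,0,0,0,0.5],[-7.9,18.4,0,0,0,0,0.5],[-7.9,18.4,0,0,0,0,0.5]]]' | grep -E 'pos|force'
python3 -m pendant '[[[0,0,-0.5,0,0,0,0.5],[0,0,-1.5,0,0,0,0.5],[0,0,-3,0,0,0,0.5],[0,0,-5,0,0,0,0.5],[0,0,-7,0,0,0,0.5],[0,0,-9,0,0,0,0.5],[0,0,-10.5,0,0,0,0.5],[0,0,-11.5,0,0,0,0.5],[0,0,-11.8,0,0,0,0.5],[0,0,-12,0,0,0,0.5],[0,0,-12,0,0,0,0.5]]]' | grep -E 'pos|force'
python3 - <<'E'
from m import *
f,P=cloud("side"); save("j.png",f["color"][200:400,250:480],3.4)
E
```

```text
position: [0.5054, 0.0193, 0.2211]
force: [-0.1, -0.2, -4.1]
position: [0.4265, 0.203, 0.2211]
force: [1.2, -0.2, -3.8]
position: [0.4267, 0.203, 0.1015]
force: [0.4, -0.2, -2.9]
[0.42668348 0.20296373 0.10147971] [ 0.40968113 -0.18278187 -2.86144652] [ 0.00868106 -0.0044829  -0.0234409 ]
```

View pics/j.png

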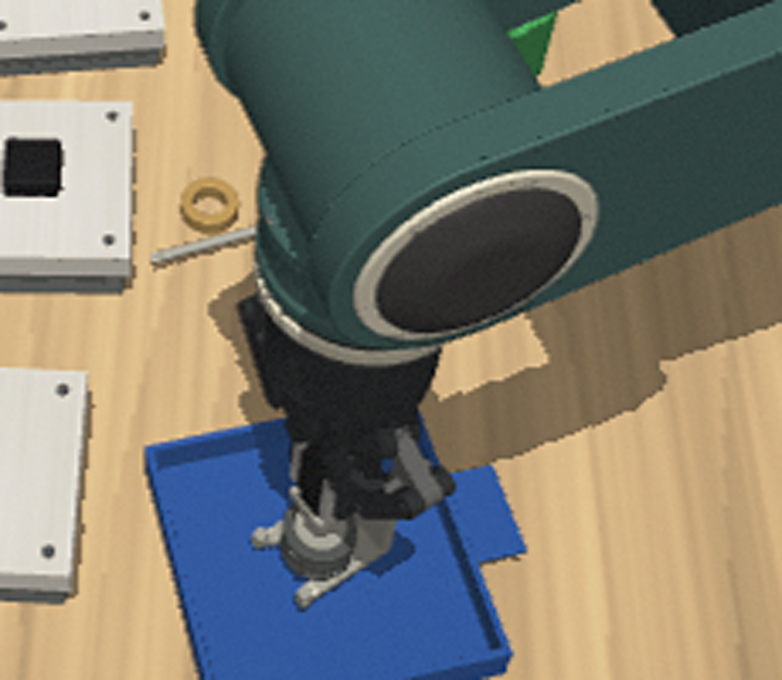

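The puller, with the cap on the fork at (318,545), is over the middle of the tray, about 15 mm above its floor. I'll lower it slowly to contact.

```bash
python3 -m pendant '[[[0,0,-0.3,0,0,0,0.5],[0,0,-0.6,0,0,0,0.5],[0,0,-0.9,0,0,0,0.5],[0,0,-1.2,0,0,0,0.5],[0,0,-1.3,0,0,0,0.5],[0,0,-1.35,0,0,0,0.5],[0,0,-1.35,0,0,0,0.5]]]' | grep -E 'pos|force'
for i in 1 2 3; do python3 -m pendant '[[[0,0,-0.03,0,0,0,0.5],[0,0,-0.03,0,0,0,0.5]]]' | grep -E 'pos|force'; done
```

```text
position: [0.4265, 0.2029, 0.0876]
force: [0.2, -0.2, -3.0]
position: [0.4265, 0.2029, 0.0873]
force: [0.1, -0.4, -4.1]
position: [0.4265, 0.2029, 0.087]
force: [0.1, 0.5, -3.1]
position: [0.4265, 0.2029, 0.0868]
force: [1.2, 0.7, -2.4]
```

```bash
for i in 1 2 3; do python3 -m pendant '[[[0,0,-0.02,0,0,0,0.5],[0,0,-0.02,0,0,0,0.5]]]' | grep -E 'pos|force'; done
```

```text
position: [0.4266, 0.2029, 0.0867]
force: [-0.7, 0.7, 1.7]
position: [0.4266, 0.203, 0.0867]
force: [-3.0, -0.2, 6.4]
position: [0.4267, 0.203, 0.0867]
force: [-4.0, -0.2, 7.6]
```

On the floor. I'll ease off slightly, open and retreat straight up.

```bash
python3 -m pendant '[[[0,0,0.03,0,0,0,0.5],[0,0,0.03,0,0,0,0.5],[0,0,0.03,0,0,0,2],[0,0,0.03,0,0,0,3],[0,0,0.03,0,0,0,4],[0,0,0.03,0,0,0,4],[0,0,0.03,0,0,0,4],[0,0,0.03,0,0,0,4]]]' 20 | grep -E 'pos|force|wid'
python3 -m pendant '[[[0,0,0.5,0,0,0,4],[0,0,1.5,0,0,0,4],[0,0,3,0,0,0,4],[0,0,5,0,0,0,4],[0,0,8,0,0,0,4],[0,0,11,0,0,0,4],[0,0,14,0,0,0,4],[0,0,15,0,0,0,4],[0,0,15,0,0,0,4],[0,0,15,0,0,0,4]]]'
python3 - <<'E'
from m import *
f,P=cloud("wrist","k.png",1.3)
c=np.array([.4267,.203]); x,y=rel(P,c)
for lo,hi in((.006,.016),(.02,.04),(.1,.115)):
  k=(abs(x)<.045)&(abs(y)<.035)&(P[:,2]>lo)&(P[:,2]<hi); print(lo,k.sum(),np.percentile(x[k],[2,98]),np.percentile(y[k],[2,98]),np.percentile(P[k,2],[5,50,95]))
g=r.grab_frame("side")
for n in("cap","puller"):
  for d in r.regions_of(g,n)[:3]:
    Q=world(g,d["region"])[0]; print(n,d["conf"],np.median(Q,0),np.percentile(Q,[3,97],axis=0))
E
```

```text
position: [0.4265, 0.2029, 0.0864]
force: [0.2, -0.3, 0.4]
gripper_width: 0.468
time: 28.12
position: [0.4262, 0.2027, 0.2353]
orientation: [[-0.793, -0.001, 0.61], [-0.61, -0.001, -0.793], [0.001, -1.0, -0.0]]
force: [0.1, 0.4, -0.8]
gripper_width: 0.467
[0.42623026 0.20273936 0.23534488] [ 0.13669572  0.43311237 -0.77555506] [-0.01047864 -0.02066707 -0.07003912]
0.006 348 [-0.02541516  0.02560815] [-0.02132229  0.02026278] [0.00671769 0.00823241 0.01486245]
0.02 461 [-0.02553657  0.01897796] [-0.01906885  0.01885843] [0.02315637 0.03087435 0.03445824]
0.1 510 [-0.01388758  0.01274945] [-0.00743645  0.00727987] [0.10454464 0.10752827 0.10883966]
cap 0.53 [0.42737575 0.21367489 0.02936347] [[0.40816787 0.19724355 0.00803907]
 [0.44293703 0.22252275 0.05547068]]
puller 0.98 [0.41764833 0.20408187 0.06124387] [[0.39114529 0.18863214 0.00532823]
 [0.4498964  0.22381911 0.10754057]]
```

View pics/k.png

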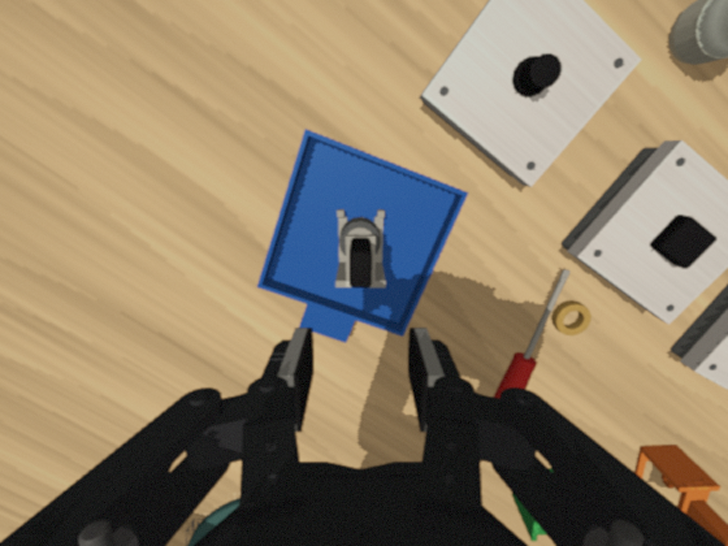

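The puller stands upright in the middle of the tray at (360,250). The cap is on its fork at (360,230), centred within about 1 mm, and the gripper is clear. Handing in.

```bash
python3 -c "
from station import r
print(r.close_job())"
```

```text
the job is handed in; nothing more can be done
None
```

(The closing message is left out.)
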